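Set the stop screw of a board test fixture

ROBOT

A 6-joint arm with a two-finger parallel gripper is mounted at the origin on the work surface. World frame = base frame: x ahead of the robot, y to its left, z up, the work surface at z = 0. Lengths are in m, angles in rad, forces in N, time in s.
With the tool pointing down it reaches from about 0.375 to 0.925 m from the base axis. Payload 5.7 kg.
Tool frame: the origin (TCP) lies on the centre line of the jaws, within the pads' length; the fingertips stand bot.tip_reach ahead of it and the grasp point (between the pads) lies 3 mm ahead of it (bot.tip_reach is the distance from the TCP to the fingertips, in m); y points along the fingers, x is the direction in which the jaws open and shut, and the axes are right-handed (so a half turn about y gives the same grasp; the last joint's range is limited). The gripper opens to 85 mm and grips with 20 to 120 N. Pads are 22 mm wide; open, the fingers measure 114 mm over their backs; the gripper's body (76 mm by 85 mm) begins 54 mm behind the grasp point. The pads swing forward as they close: fully open they stand 13 mm farther back than shut.
Start: joints at [-1.322, 0.359, 1.51, -0, 1.272, -0.115], TCP at [0.213, -0.561, 0.253] pointing down, gripper open.
Joint ranges: [-2.97, 2.97], [-1.01, 2.36], [0.21, 2.38], [-0.96, 4.11], [0.2, 2.71], [-2.98, 2.98]. Speed limits (rad/s): [2.39, 2.39, 3.14, 3.14, 3.14, 3.14].

INTERFACE

Orientations are given as a unit quaternion [w, x, y, z].
In Python, from rig import bot gives the robot as it stands.
- The arm moves only by the tool apply_moves, never from a script. Its argument "steps" is a list of rows, each a list of 3 entries, a list of its own where there are three numbers: the turn, a rotation vector about the tool's x, y, z in degrees, then the shift along the tool's x, y, z in mm, then the gripper command: -1 is shut, 1 is fully open, values between are in proportion. A call has 1 to 10 rows; each row shifts and turns the pose as measured when the row begins, along the tool's axes as they then stand; what a row does not reach is not made up. A row lasts 1/8 s, in which the tool goes at most 62.5 mm and 10.7 degrees, less where a joint would pass 70% of its speed; a pose out of reach is approached as far as the arm can. A call is refused whole if a number of a shift passes 62.5 or a number of a turn 10.7, either way. A call with a gripper value outside its range is refused whole. The fingers move at their own pace and stop on an object; "squeeze" is the grip in N (left out, the last holds). Time passes only in rows, so rows that do not move let the fingers close. It gives the time, the measured TCP pose, the force and the opening at its end, in the units of the state.
- bot.read_state(): the state, without advancing time (a new reading comes with each control period).
- bot.get_image(name): name is "scene" or "top" or "wrist"; returns the picture (480x640x3 uint8, blue, green, red); there is no depth.
- bot.camera_model(name): a dict with "fovy" (degrees; the focal length in pixels is half the picture's height over the tangent of half this angle, whatever the lens; pixels are square), "cx", "cy" (the principal point, pixels), "k1" (the pictures are not rectified: a ray, as slopes to the right and down, at radius r is drawn at 1 + k1 r^2 times it, then the intrinsics apply), "pose" (4x4, takes a point from camera to world coordinates); the wrist camera has in their place "tool_from_camera" (4x4, takes a point from camera to tool coordinates, whose origin is the TCP and whose axes are the tool frame's). Camera axes: x right, y up, looking along -z (the intrinsics and any distortion apply to the point x, -y, -z); pixel columns grow to the right and rows downward; lengths in m; the calibration is good to about 2 mm. A picture is of the moment at which its call begins: read the wrist's pose just before it. camera_model takes no time and is no camera call.
- bot.hand_in(): hands the job in, once; it reports no verdict.
Trained networks look in the newest picture that a camera, given by its name, has taken for a name from the list of things; names that differ only in an ending like _2 or _b are one class to them, and where a whole thing is asked for, a point or a joint stands for the part that bears it (a point fixed in the world has none). Each returns a list of dicts, best first, with "confidence" (0 to 1); they miss things now and then, are a little off and sometimes report something else, mostly with a low value. They report only what shows in the picture. A call takes as long as a camera call.
- bot.spot_in(camera, label): "centre" ([x, y, z] in m, in world coordinates, good to about 4 mm: the middle of the surface that is visible of it).
- bot.cut_out(camera, label): "mask" (480x640 bool, what is visible of it).
- bot.landmark_of(camera, label): "centre" ([x, y, z] in m, in world coordinates, good to about 4 mm: a listed point, or the origin of a listed thing).
The state is a dict: "time_s": time; "joints": joint angles; "qvel": joint speeds; "joint_efforts": joint torques, N m; "eef_pos": TCP position; "ee_rot": TCP orientation; "wrist_force": force on the tool from outside, world axes, zero at the start; "torque": the same for the moment, N m; "opening": finger opening in m.
Only numpy, scipy, OpenCV 4.12 (cv2) and the standard library are available. Lean on these libraries where they do the work, as an engineer would, in place of code of your own. Each camera call takes 0.05 s, during which the arm holds its last target. There are 200 camera calls.

TASK

Swing the test fixture's open pressure frame fully down over the board, then set its stop screw: turn the thumb blade clockwise until the screw seats on its post, and back it off a quarter turn. Finish still gripping the blade there, so that I can tighten the lock nut while you keep the screw from turning; leave the other things on the bench where they are.

Things in the scene. Friction and masses are not known exactly. Their poses are not given: they have to be found in the camera images.
- fixture: Board test fixture fixed to the bench: a low blue box 260 mm deep (x), 300 mm wide (y), 60 mm high, a green board on top. Origin: centre of its underside; x to its rear (away from the robot), y to its left, z up. A hinged aluminium pressure frame stands open above it.
- frame_hinge (a point): Middle of the frame's hinge line at the rear of the fixture, 115 mm behind its centre, 106 mm above the bench; does not move with the frame. Its axes are the fixture's; the hinge line runs along y.
- frame (a joint): Angle of the pressure frame, rad: 0 = fully down and level (firm stop), growing as the front edge lifts and swings to the rear, at most 1.25. A stiff friction hinge (0.8 N m) keeps it where it is left: it must be pushed all the way down (2 to 8 N at the front). Frame 256 mm wide, bars 12 mm thick with their mid-plane on the hinge line, front beam 195 to 235 mm from the hinge.
- frame_lip (a point): Point on the upper face of the frame's black front grip lip, 245 mm from the hinge line, 30 mm right (-y) of the frame's middle, 6 mm above the frame's mid-plane; moves with the frame, z square to its upper face. The lip is 110 mm wide, 10 mm thick and ends 264 mm from the hinge; push the frame down here. Frame down: 112 mm above the bench.
- stop_screw (a joint): Angle of the stop screw, rad: 0 = seated on its post (firm stop), growing as it is unscrewed (counter-clockwise from above, frame down), at most 6.28; a quarter turn out from the seat is 1.57. It starts 1.9 to 3.4 out. Takes about 0.06 N m to turn, stays where left, 1.5 mm lead a turn.
- screw_grip (a point): Centre of the screw's flat thumb blade: 12 mm thick (point x), 36 mm wide (y), 28 mm tall (z, screw axis). Frame down: 215 mm in front of the hinge line, 90 mm left of the frame's middle, 142 mm above the bench. Seated, the blade lies along the frame's front edge; a quarter turn out, front to back.
- stud: The stop screw with its dark steel thumb blade, upright at the left end of the frame's front beam. Origin: on the screw axis, at mid-thickness of the frame (36 mm below the blade's centre). The blade's lower edge is 16 mm above the beam's upper face; below it only a 12 mm boss, the 8 mm stud and a flat lock nut (17 mm across, 5 mm high).
- meter: Bystander, close left of the fixture: loose grey multimeter 150 x 76 x 37 mm lying flat. Origin: centre of its underside.
- spanner: Bystander, near the fixture's front left corner: loose steel spanner 150 mm long lying flat along its x. Origin: under its middle.
- parts_bin: Bystander, right of the fixture: loose black open bin 100 x 130 x 50 mm with spacers. Origin: centre of its underside.

How it is judged:
By the outcome, as a careful person would: the job done as asked, in the order asked, and still so for the second after the job is handed in, while the arm keeps its last pose, push and grip.
It also fails if it takes over 64 s, if anything falls off the work surface, if the arm or the gripper's body presses on something with over 40 N, if the wrist force passes 120 N, or if a joint passes its speed limit or range.

## Working session

There is one attempt and no reset: what is moved stays moved. The work goes in short steps, Python scripts to look and compute and a tool call to move; the robot and the scene stay as the last step left them, time stands still between calls to the robot, and variables do not carry over. Pictures are saved under pics/ and viewed, about 8 in all and at most 12, crops included, and the job is handed in when it is done.

Besides the shell and the picture viewer there is one more tool, called as a command line: name --argument value ..., lists and objects as JSON in quotes. apply_moves: Moves the arm, as the interface text tells. Its arguments: {"type":"object","properties":{"steps":{"type":"array"},"squeeze":{"type":"number"}},"required":["steps"]}

```bash
mkdir -p pics; ls; python3 - <<'E'
from rig import bot
import cv2,numpy as np
s=bot.read_state();print({k:np.round(v,3) for k,v in s.items()},bot.tip_reach)
a=bot.get_image("scene");b=bot.get_image("top")
cv2.imwrite("pics/a.png",np.hstack([cv2.resize(a,(400,300)),cv2.resize(b,(400,300))]))
cv2.imwrite("pics/scene.png",a);cv2.imwrite("pics/top.png",b)
for c in("scene","top"):
  m=bot.camera_model(c);print(c,{k:np.round(v,3).tolist() for k,v in m.items()})
  for l in("fixture","frame_hinge","frame_lip","screw_grip","stud","meter","spanner","parts_bin"):
    print(l,[(np.round(d["centre"],3).tolist(),round(d["confidence"],2)) for d in bot.landmark_of(c,l)[:2]])
print(bot.camera_model("wrist"))
E
```

```text
pics
{'time_s': np.float64(0.0), 'joints': array([-1.322,  0.359,  1.511,  0.   ,  1.273, -0.115]), 'qvel': array([-0.   ,  0.   ,  0.001,  0.001,  0.002, -0.001]), 'joint_efforts': array([ 3.0000e-03, -5.2762e+01, -2.7862e+01, -0.0000e+00,  1.3000e-02,
       -0.0000e+00]), 'eef_pos': array([ 0.213, -0.56 ,  0.252]), 'ee_rot': array([ 0.583, -0.582,  0.402, -0.401]), 'wrist_force': array([-0.589,  1.131, -0.289]), 'torque': array([ 0.002,  0.021, -0.012]), 'opening': np.float64(0.085)} 0.022
scene {'fovy': 50.015, 'cx': 317.679, 'cy': 241.749, 'k1': -0.145, 'pose': [[-0.578, -0.59, 0.564, 1.147], [0.816, -0.424, 0.393, 0.439], [0.007, 0.687, 0.726, 0.852], [0.0, 0.0, 0.0, 1.0]]}
fixture [([0.588, -0.13, -0.004], 0.82)]
frame_hinge [([0.708, -0.114, 0.106], 0.96)]
frame_lip [([0.535, -0.168, 0.274], 0.75), ([0.586, -0.13, -0.004], 0.26)]
screw_grip [([0.558, -0.047, 0.275], 0.56), ([0.59, -0.131, -0.001], 0.35)]
stud [([0.536, -0.046, 0.241], 0.72)]
meter [([0.57, 0.103, -0.001], 0.92), ([0.706, -0.112, 0.106], 0.56)]
spanner [([0.418, 0.091, -0.002], 0.85), ([0.556, -0.045, 0.276], 
[... 334 characters left out ...]
0.528, -0.169, 0.277], 0.81)]
screw_grip [([0.556, -0.041, 0.276], 0.9)]
stud [([0.532, -0.048, 0.254], 0.87)]
meter [([0.568, 0.106, -0.004], 0.7)]
spanner [([0.414, 0.089, 0.001], 0.59)]
parts_bin [([0.653, -0.366, -0.002], 0.68)]
{'fovy': 68.69028011568685, 'cx': 320.778314808799, 'cy': 238.9254733975276, 'k1': -0.037941558716280424, 'tool_from_camera': array([[ 9.99998793e-01,  1.42441972e-03, -6.20851003e-04,
        -4.07057837e-04],
       [-9.76487159e-04,  2.65287524e-01, -9.64168853e-01,
        -1.20352985e-01],
       [-1.20867710e-03,  9.64168295e-01,  2.65288594e-01,
         6.66836190e-02],
       [ 0.00000000e+00,  0.00000000e+00,  0.00000000e+00,
         1.00000000e+00]])}
```

View pics/a.png

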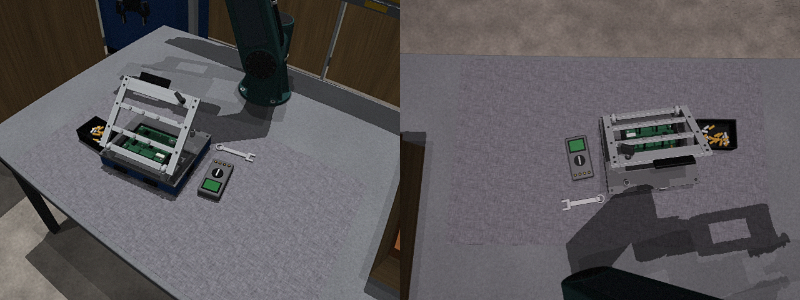

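The two views agree: the frame stands about 42° open, the fixture is yawed about 8°, and the lip is near (0.53, -0.17, 0.275). Next I fit the fixture pose and the tool axes.

```bash
cat > h.py <<'E'
from rig import bot
import numpy as np
from scipy.spatial.transform import Rotation as R
from scipy.optimize import least_squares
def rz(p): return R.from_euler('z',p).as_matrix()
H=None
def pts(v):
    x,y,p,t=v; A=rz(p); h=np.array([x,y,.106]); F=R.from_euler('y',t).as_matrix()
    o=lambda a: h+A@F@np.array(a)
    return dict(frame_hinge=h,fixture=h+A@[-.115,0,-.106],frame_lip=o([-.245,-.03,.006]),screw_grip=o([-.215,.09,.036]),stud=o([-.215,.09,0]))
def fit(meas,v0=(.707,-.114,.14,.73)):
    f=lambda v:np.concatenate([pts(v)[n]-m for n,m in meas])
    return least_squares(f,v0,loss='soft_l1',f_scale=.004)
def go(target,yaw,n=None,down=True):
    """tool-frame shift (mm) and rotvec(deg) to target TCP & vertical tool with x axis at yaw (or +pi)"""
    s=bot.read_state(); q=np.array(s['ee_rot']);M=R.from_quat(q[[1,2,3,0]]).as_matrix()
    X=np.array([np.cos(yaw),np.sin(yaw),0]);Y=np.array([0,0,-1.]);T=np.c_[X,Y,np.cross(X,Y)]
    print('tcp',np.round(s['eef_pos'],4),'q',np.round(s['joints'],3),'F',np.round(s['wrist_force'],1),'T',np.round(s['torque'],2),'open',round(float(s['opening']),4),'t',s['time_s'])
    print('xyaw deg',np.degrees(np.arctan2(M[1,0],M[0,0])).round(2),'tool y',M[:,1].round(3),'z',M[:,2].round(3))
    print('turn',np.degrees(R.from_matrix(M.T@T).as_rotvec()).round(2),'shift mm',(M.T@(np.array(target)-s['eef_pos'])*1000).round(1))
E
python3 - <<'E'
from h import *
meas=[]
for c in("scene","top"):
  bot.get_image(c)
  for l in("fixture","frame_hinge","frame_lip","screw_grip","stud"):
    for d in bot.landmark_of(c,l)[:1]: meas.append((l,np.array(d["centre"])))
r=fit(meas);print(r.x)
P=pts(r.x);print({k:v.round(3) for k,v in P.items()})
for n,m in meas:print(n,((m-P[n])*1000).round(0))
down=pts([*r.x[:3],0]);print({k:v.round(4) for k,v in down.items()})
go(P['frame_lip']+[0,0,.08],r.x[2]-np.pi/2)
import cv2
a=cv2.imread("pics/scene.png");cv2.imwrite("pics/b.png",cv2.resize(a[100:290,140:400],None,fx=3,fy=3))
E
```

```text
[ 0.70391739 -0.11477232  0.12753584  0.72749953]
{'frame_hinge': array([ 0.704, -0.115,  0.106]), 'fixture': array([ 0.59 , -0.129,  0.   ]), 'frame_lip': array([ 0.53 , -0.167,  0.273]), 'screw_grip': array([ 0.557, -0.043,  0.276]), 'stud': array([ 0.533, -0.046,  0.249])}
fixture [-1.  0. -4.]
frame_hinge [ 1. -1.  1.]
frame_lip [4. 1. 1.]
screw_grip [ 0. -1.  0.]
stud [-2.  0. -7.]
fixture [ 3.  0. -1.]
frame_hinge [ 2. -2.  0.]
frame_lip [-3. -1.  8.]
screw_grip [-0.  4.  0.]
stud [-3. -1.  1.]
{'frame_hinge': array([ 0.7039, -0.1148,  0.106 ]), 'fixture': array([ 0.5899, -0.1294,  0.    ]), 'frame_lip': array([ 0.4647, -0.1757,  0.112 ]), 'screw_grip': array([ 0.4792, -0.0528,  0.142 ]), 'stud': array([ 0.4792, -0.0528,  0.106 ])}
tcp [ 0.2135 -0.5607  0.2533] q [-1.322  0.359  1.51   0.     1.273 -0.115] F [-0.8  0.   0.2] T [-0.01  0.02 -0.01] open 0.0851 t 1.5
xyaw deg -69.16 tool y [-0.  0. -1.] z [0.935 0.356 0.   ]
turn [-0.000e+00  1.353e+01 -1.000e-02] shift mm [-255.  -100.1  436. ]
```

View pics/b.png

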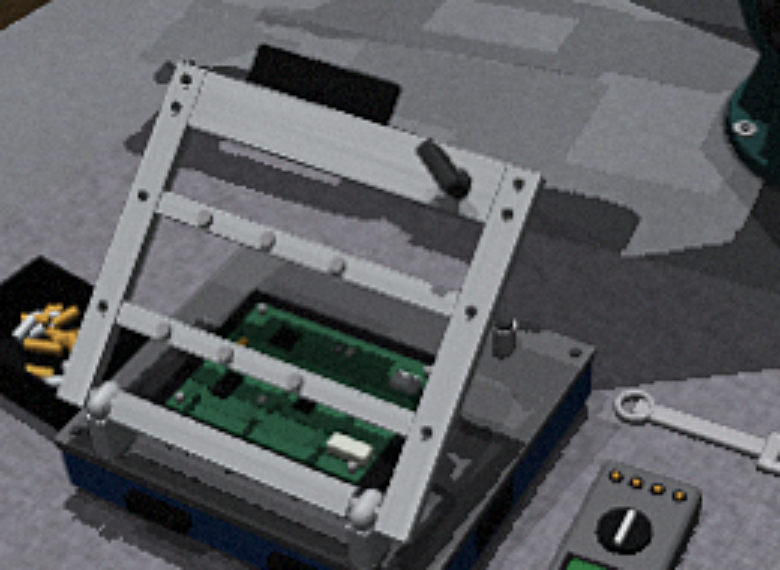

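The fit agrees within a few mm, and the blade is visible near (440,165) in the crop. Now I move above the lip with the gripper shut.

apply_moves --steps '[[[0, 6.75, 0], [0, -50, 0], -1], [[0, 6.75, 0], [0, -50, 0], -1], [[0, 0, 0], [-43, 0, 44], -1], [[0, 0, 0], [-43, 0, 44], -1], [[0, 0, 0], [-43, 0, 44], -1], [[0, 0, 0], [-43, 0, 44], -1], [[0, 0, 0], [-43, 0, 44], -1], [[0, 0, 0], [-43, 0, 44], -1], [[0, 0, 0], [-43, 0, 44], -1], [[0, 0, 0], [-43, 0, 44], -1]]'

```text
time_s: 2.75
eef_pos: [0.5273, -0.1745, 0.3577]
ee_rot: [0.527, -0.527, 0.469, -0.474]
wrist_force: [0.4, -1.1, 0.3]
opening: -0.0002
```

```bash
cat > v.py <<'E'
V=(.7045,-.1150,.1290,.7275)
E
python3 - <<'E'
from h import *; from v import V
import cv2
go(pts(V)['frame_lip']+[0,0,.06],V[2]-np.pi/2)
cv2.imwrite("pics/c.png",bot.get_image("wrist"))
for l in("frame_lip","screw_grip","stud"):
  print(l,[(np.round(d["centre"],3),round(d["confidence"],2)) for d in bot.landmark_of("wrist",l)[:2]])
E
```

```text
tcp [ 0.5273 -0.1745  0.3577] q [-0.443  0.213  1.459 -0.002  1.463  1.017] F [ 0.4 -1.1  0.3] T [ 0.01 -0.05  0.01] open -0.0002 t 2.75
xyaw deg -83.63 tool y [ 0.005 -0.004 -1.   ] z [0.994 0.111 0.004]
turn [-0.25 -1.02  0.28] shift mm [-6.4 24.2  4.2]
frame_lip [(array([ 0.528, -0.17 ,  0.268]), 0.62)]
screw_grip [(array([ 0.556, -0.044,  0.276]), 0.66)]
stud [(array([ 0.529, -0.046,  0.247]), 0.57)]
```

View pics/c.png

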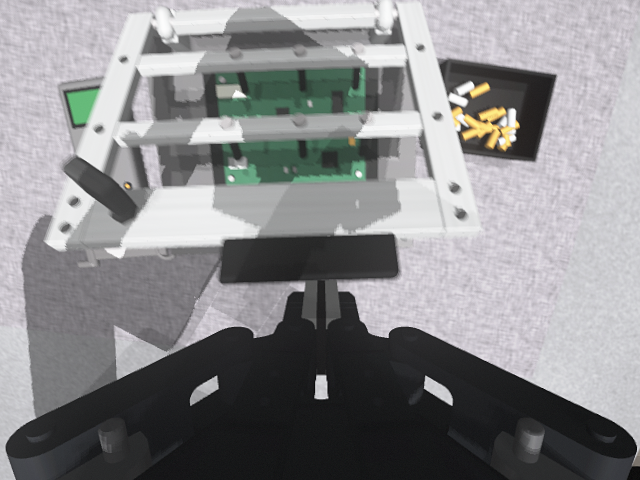

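The wrist view shows the shut fingers right in front of and above the black lip (310,258), with the blade at (100,190). I start the push along the arc.

apply_moves --steps '[[[-0.2, -1, 0.3], [-6, 40, 8], -1], [[0, 0, 0], [0, 8, 0], -1], [[0, 0, 0], [0, 12, -7], -1], [[0, 0, 0], [0, 12, -7], -1], [[0, 0, 0], [0, 12, -7], -1], [[0, 0, 0], [0, 11, -7], -1], [[0, 0, 0], [0, 11, -7], -1], [[0, 0, 0], [0, 11, -6], -1]]'

```text
time_s: 3.95
eef_pos: [0.4897, -0.1801, 0.2393]
ee_rot: [-0.53, 0.53, -0.465, 0.47]
wrist_force: [-0.9, -0.7, 0.6]
opening: 0.0002
```

```bash
python3 - <<'E'
from h import *; from v import V
go([0.5,-.17,.2],V[2]-np.pi/2)
A=rz(V[2]);p=A.T@(bot.read_state()['eef_pos']-np.array([V[0],V[1],.106]));print('fixture-frame rel hinge',p.round(4),'tip z above bench',p[2]+.106-.022)
E
```

```text
tcp [ 0.4897 -0.1801  0.2393] q [-0.484  0.258  1.7   -0.002  1.178  0.963] F [-0.9 -0.7  0.6] T [-0.   -0.05  0.08] open 0.0002 t 3.95
xyaw deg -82.82 tool y [ 0.005 -0.005 -1.   ] z [0.992 0.125 0.004]
turn [-0.24 -0.21  0.3 ] shift mm [-8.9 39.3 11.3]
fixture-frame rel hinge [-0.2214 -0.0369  0.1333] tip z above bench 0.21730924865680237
```

```bash
python3 - <<'E'
from h import *; import cv2
a=bot.get_image("scene");w=bot.get_image("wrist")
cv2.imwrite("pics/d.png",np.hstack([cv2.resize(a[60:300,100:400],(400,320)),cv2.resize(w,(400,320))]))
for l in("frame_lip","screw_grip"):
  for c in("wrist","scene"): print(l,[(np.round(d["centre"],3),round(d["confidence"],2)) for d in bot.landmark_of(c,l)[:2]])
E
```

```text
frame_lip [(array([ 0.486, -0.175,  0.204]), 0.96)]
frame_lip [(array([ 0.492, -0.174,  0.219]), 0.8)]
screw_grip [(array([ 0.511, -0.051,  0.222]), 0.92), (array([ 0.494, -0.051,  0.191]), 0.69)]
screw_grip [(array([ 0.516, -0.05 ,  0.227]), 0.66)]
```

View pics/d.png

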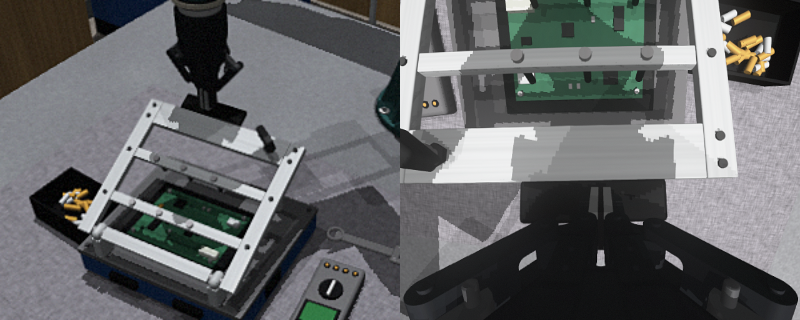

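The frame is following the fingers, with the lip now at about z = 0.21. I carry on down.

apply_moves --steps '[[[0, 0, 0], [0, 11, -3.5], -1], [[0, 0, 0], [0, 11, -3.5], -1], [[0, 0, 0], [0, 11, -3], -1], [[0, 0, 0], [0, 11, -3], -1], [[0, 0, 0], [0, 11, -3], -1], [[0, 0, 0], [0, 11, -2], -1], [[0, 0, 0], [0, 11, -2], -1], [[0, 0, 0], [0, 11, -1], -1], [[0, 0, 0], [0, 8, 0], -1]]'

```text
time_s: 5.38
eef_pos: [0.4699, -0.1837, 0.138]
ee_rot: [0.531, -0.53, 0.465, -0.471]
wrist_force: [0.8, 1.2, 0.2]
opening: -0.0003
```

apply_moves --steps '[[[0, 0, 0], [0, 4, 0], -1], [[0, 0, 0], [0, 4, 0], -1]]'

```text
time_s: 5.62
eef_pos: [0.47, -0.1838, 0.1334]
ee_rot: [0.531, -0.531, 0.464, -0.47]
wrist_force: [-19.3, 9.8, 79.9]
opening: 0.0001
```

It is on the stop, with the tip at 0.112 m as predicted. The force is high, so I back off and rise toward the screw.

apply_moves --steps '[[[0, 0, 0], [0, -5, 0], -1], [[0, 0, 0], [0, -30, 0], -1], [[0, 0, 0], [0, -50, 0], -1], [[0, 0, 0], [-30, -50, -15], 1], [[0, 0, 0], [-30, -20, -15], 1]]'

```text
time_s: 6.25
eef_pos: [0.4332, -0.1278, 0.2935]
ee_rot: [0.531, -0.53, 0.464, -0.472]
wrist_force: [0.6, 0.2, -0.4]
opening: 0.0356
```

```bash
python3 - <<'E'
from h import *; from v import V; import cv2
P=pts([*V[:3],0])
go(P['screw_grip']+[0,0,.12],V[2]-np.pi/2)
cv2.imwrite("pics/e.png",bot.get_image("wrist"))
bot.get_image("scene");bot.get_image("top")
print(P)
for l in("frame_lip","screw_grip","stud"):
  for c in("wrist","scene","top"): print(l,c,[(np.round(d["centre"],3),round(d["confidence"],2)) for d in bot.landmark_of(c,l)[:2]])
E
```

```text
tcp [ 0.4332 -0.1278  0.2935] q [-0.438  0.096  1.763 -0.002  1.271  1.009] F [ 0.6  0.2 -0.4] T [ 0.06 -0.04 -0.04] open 0.0356 t 6.25
xyaw deg -82.87 tool y [ 0.01  -0.007 -1.   ] z [0.992 0.124 0.009]
turn [-0.5  -0.26  0.48] shift mm [-68.3  31.4  55.1]
{'frame_hinge': array([ 0.7045, -0.115 ,  0.106 ]), 'fixture': array([ 0.59045553, -0.12979389,  0.        ]), 'frame_lip': array([ 0.46539497, -0.17626815,  0.112     ]), 'screw_grip': array([ 0.4797086 , -0.05340595,  0.142     ]), 'stud': array([ 0.4797086 , -0.05340595,  0.106     ])}
frame_lip wrist [(array([ 0.464, -0.182,  0.108]), 0.66)]
frame_lip scene [(array([ 0.47 , -0.178,  0.115]), 0.69)]
frame_lip top []
screw_grip wrist [(array([ 0.48 , -0.055,  0.141]), 0.85)]
screw_grip scene [(array([ 0.48 , -0.055,  0.142]), 0.71)]
screw_grip top [(array([ 0.478, -0.048,  0.143]), 0.57)]
stud wrist [(array([ 0.476, -0.053,  0.106]), 0.87), (array([0.569, 0.106, 0.002]), 0.38)]
stud scene [(array([ 0.48 , -0.055,  0.099]), 0.68)]
stud top [(array([ 0.479, -0.057,  0.108]), 0.68)]
```

View pics/e.png

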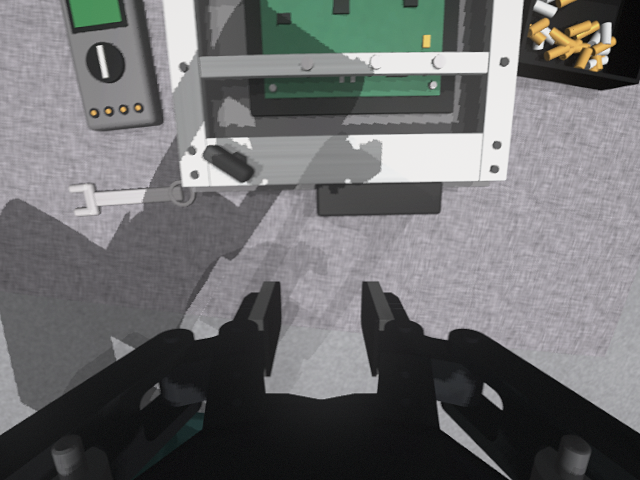

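The frame is down and level: lip z is 0.108–0.115 and screw_grip z about 0.142 in every view. The blade shows in the wrist view from (205,150) to (252,175). I compute its angle.

```bash
python3 - <<'E'
from h import *; from v import V; import cv2
m=bot.camera_model("wrist");s=bot.read_state();q=np.array(s['ee_rot'])
T=np.eye(4);T[:3,:3]=R.from_quat(q[[1,2,3,0]]).as_matrix();T[:3,3]=s['eef_pos'];C=T@m['tool_from_camera']
f=240/np.tan(np.radians(m['fovy']/2));K=np.array([[f,0,m['cx']],[0,f,m['cy']],[0,0,1]]);D=np.array([m['k1'],0,0,0,0])
mk=max(bot.cut_out("wrist","stud"),key=lambda d:d['confidence'])['mask']
Ci=np.linalg.inv(C)
def sil(phi,c):
    b=np.array([[x,y,z] for x in(-.006,.006) for y in(-.018,.018) for z in(-.014,.014)])
    p=(rz(V[2]+phi)@b.T).T+c
    pc=(Ci[:3,:3]@p.T).T+Ci[:3,3]; pc=pc*[1,-1,-1]
    u=cv2.projectPoints(pc,np.zeros(3),np.zeros(3),K,D)[0][:,0]
    im=np.zeros((480,640),np.uint8);cv2.fillConvexPoly(im,cv2.convexHull(np.rint(u).astype(np.int32)),1);return im>0
c0=pts([*V[:3],0])['screw_grip'];best=[]
for phi in np.radians(np.arange(100,200,2)):
  for dx in np.arange(-.006,.0061,.002):
    for dy in np.arange(-.006,.0061,.002):
      g=sil(phi,c0+[dx,dy,0]);best.append(((g&mk).sum()/(g|mk).sum(),np.degrees(phi),dx,dy))
best.sort(reverse=True);print(mk.sum());print(np.round(best[:8],3))
E
```

```text
1060
[[ 8.46e-01  1.46e+02 -4.00e-03 -2.00e-03]
 [ 8.36e-01  1.50e+02 -4.00e-03 -2.00e-03]
 [ 8.20e-01  1.48e+02 -4.00e-03 -2.00e-03]
 [ 8.20e-01  1.46e+02 -2.00e-03  0.00e+00]
 [ 8.14e-01  1.40e+02 -4.00e-03 -2.00e-03]
 [ 8.13e-01  1.42e+02 -4.00e-03 -2.00e-03]
 [ 8.07e-01  1.44e+02 -2.00e-03  0.00e+00]
 [ 8.06e-01  1.46e+02 -4.00e-03  0.00e+00]]
```

apply_moves --steps '[[[-0.5, 0, 0.5], [-34, 0, 28], 1], [[0, 0, 0], [-34, 0, 27], 1], [[0, -10.6, 0], [0, 0, 0], 1], [[0, -10.6, 0], [0, 0, 0], 1], [[0, -10.6, 0], [0, 0, 0], 1], [[0, -10.6, 0], [0, 0, 0], 1], [[0, -10.6, 0], [0, 0, 0], 1], [[0, -10.6, 0], [0, 0, 0], 1], [[0, -10.6, 0], [0, 0, 0], 1], [[0, -10.6, 0], [0, 0, 0], 1]]'

```text
time_s: 8.15
eef_pos: [0.4809, -0.0525, 0.2877]
ee_rot: [0.708, -0.706, -0.015, 0.021]
wrist_force: [0.1, 0.3, 0.2]
opening: 0.0854
```

apply_moves --steps '[[[0, -10.6, 0], [0, 0, 0], 1], [[0, -10.6, 0], [0, 0, 0], 1], [[0, -10.6, 0], [0, 0, 0], 1], [[0, -10.6, 0], [0, 0, 0], 1], [[0, -10.6, 0], [0, 0, 0], 1], [[0, -10.6, 0], [0, 0, 0], 1], [[0, -10.6, 0], [0, 0, 0], 1], [[0, -10.6, 0], [0, 0, 0], 1], [[0, -10.6, 0], [0, 0, 0], 1], [[0, -10.6, 0], [0, 0, 0], 1]]'

```text
time_s: 9.4
eef_pos: [0.4814, -0.0536, 0.2854]
ee_rot: [0.408, -0.399, -0.579, 0.582]
wrist_force: [0.3, -0.3, -0.8]
opening: 0.0854
```

```bash
python3 - <<'E'
from h import *; from v import V; import cv2
go(pts([*V[:3],0])['screw_grip']+[0,0,.06],V[2]+np.radians(148))
cv2.imwrite("pics/f.png",bot.get_image("wrist"))
bot.get_image("top")
for c in ("wrist","top"):print(c,[(np.round(d["centre"],3),round(d["confidence"],2)) for d in bot.landmark_of(c,"screw_grip")[:2]])
E
```

```text
tcp [ 0.4814 -0.0536  0.2854] q [-2.540e-01  1.670e-01  1.698e+00  1.000e-03  1.290e+00 -2.181e+00] F [ 0.3 -0.3 -0.8] T [-0.03  0.05 -0.03] open 0.0854 t 9.4
xyaw deg 110.38 tool y [-0.012  0.004 -1.   ] z [-0.937 -0.348  0.01 ]
turn [ -0.36 -45.01   0.67] shift mm [ 0.1 83.4  0.7]
wrist [(array([ 0.482, -0.056,  0.139]), 0.79)]
top []
```

View pics/f.png

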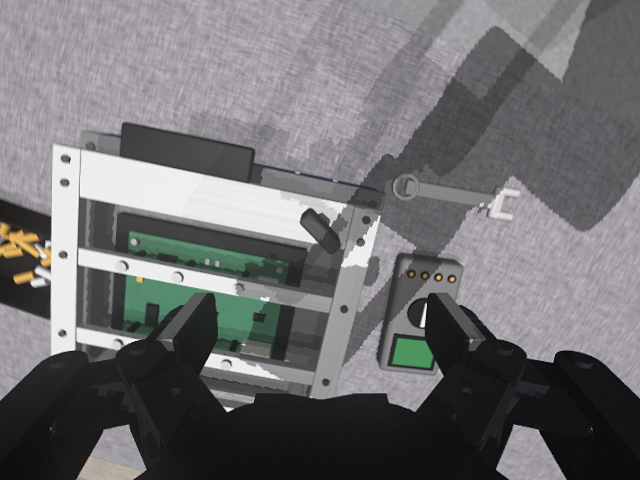

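The blade shows at (320,230) and the screw reads (0.481, -0.055). Joint 6 nears its limit at exact alignment, so I stop about 7° short of it. The jaws will then square the blade clockwise as they close.

apply_moves --steps '[[[-0.3, -9.4, 0.6], [0, 0, 0], 1], [[0, -9.4, 0], [0, 0, 0], 1], [[0, -9.4, 0], [0, 0, 0], 1], [[0, -9.4, 0], [0, 0, 0], 1], [[0, 0, 0], [0, 40, 0], 1], [[0, 0, 0], [0, 40, 0], 1]]'

```text
time_s: 10.35
eef_pos: [0.4848, -0.0548, 0.2068]
ee_rot: [0.196, -0.201, -0.677, 0.68]
wrist_force: [-0.0, 0.3, -0.5]
opening: 0.0854
```

```bash
python3 - <<'E'
from h import *; from v import V; import cv2
go([.4805,-.055,.149],np.radians(148))
cv2.imwrite("pics/g.png",bot.get_image("wrist"))
for c in ("wrist",):print(c,[(np.round(d["centre"],3),round(d["confidence"],2)) for d in bot.landmark_of(c,"screw_grip")[:2]])
E
```

```text
tcp [ 0.4848 -0.0548  0.2068] q [-0.251  0.247  1.809 -0.004  1.078 -2.821] F [-0.   0.3 -0.5] T [-0.01  0.04 -0.04] open 0.0854 t 10.35
xyaw deg 147.33 tool y [ 0.006 -0.006 -1.   ] z [-0.54  -0.842  0.001]
turn [-0.09 -0.67 -0.46] shift mm [ 4.  57.8  2.4]
wrist [(array([ 0.479, -0.054,  0.14 ]), 0.82), (array([ 0.481, -0.056,  0.104]), 0.75)]
```

View pics/g.png

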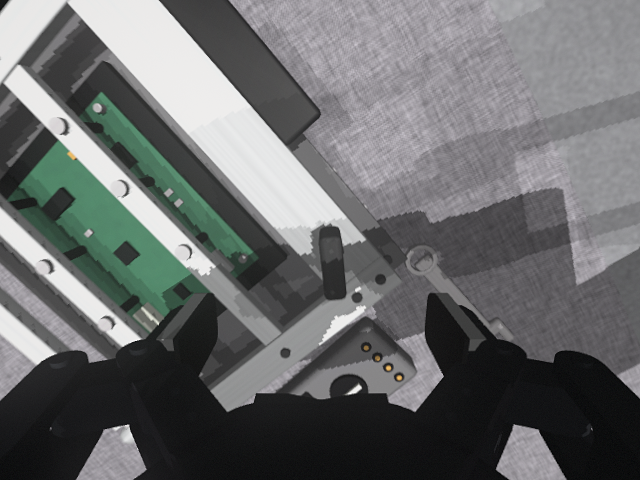

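The blade stands nearly parallel to the jaws at (332,262). I descend and close.

apply_moves --steps '[[[0, 0, -0.4], [4, 28, 2.4], 1], [[0, 0, 0], [0, 20, 0], 1], [[0, 0, 0], [0, 9, 0], 1], [[0, 0, 0], [0, 0, 0], -0.4]]' --squeeze 40

```text
time_s: 10.95
eef_pos: [0.4799, -0.0549, 0.1501]
ee_rot: [0.202, -0.2, -0.677, 0.679]
wrist_force: [0.2, 0.5, -0.5]
opening: 0.0699
```

apply_moves --steps '[[[0, 0, 0], [0, 0, 0], -0.6], [[0, 0, 0], [0, 0, 0], -1], [[0, 0, 0], [0, 0, 0], -1], [[0, 0, 0], [0, 0, 0], -1], [[0, 0, 0], [0, 0, 0], -1]]'

```text
time_s: 11.58
eef_pos: [0.4794, -0.0532, 0.1528]
ee_rot: [-0.203, 0.2, 0.678, -0.678]
wrist_force: [0.1, -0.3, -2.2]
opening: 0.011
```

```bash
python3 - <<'E'
from h import *
go([.4805,-.055,.149],np.radians(148))
E
```

```text
tcp [ 0.4794 -0.0532  0.1528] q [-2.550e-01  3.180e-01  1.873e+00  1.000e-03  9.540e-01 -2.818e+00] F [ 0.1 -0.3 -2.2] T [-0.17 -0.1   0.05] open 0.011 t 11.575
xyaw deg 146.86 tool y [-0.004  0.002 -1.   ] z [-0.547 -0.837  0.001]
turn [-0.03 -1.14  0.24] shift mm [-1.9  3.8  0.9]
```

Gripped: the opening is 11 mm and the centre fits the screw axis. I turn clockwise with a slight push down.

apply_moves --steps '[[[0, 10, 0], [0, 0.5, 0], -1], [[0, 10, 0], [0, 0.3, 0], -1], [[0, 10, 0], [0, 0.1, 0], -1], [[0, 10, 0], [0, 0.1, 0], -1], [[0, 10, 0], [0, 0.1, 0], -1], [[0, 10, 0], [0, 0.1, 0], -1]]'

```text
time_s: 12.32
eef_pos: [0.4797, -0.0544, 0.1524]
ee_rot: [0.522, -0.521, -0.477, 0.479]
wrist_force: [0.5, 0.2, 0.7]
opening: 0.0114
```

```bash
python3 - <<'E'
from h import *
go([.4797,-.0534,.149],np.radians(7.4))
bot.get_image("scene")
for l in ("screw_grip","frame_lip"):print(l,[(np.round(d["centre"],3),round(d["confidence"],2)) for d in bot.landmark_of("scene",l)[:2]])
E
```

```text
tcp [ 0.4797 -0.0544  0.1524] q [-0.255  0.319  1.873 -0.002  0.952 -1.738] F [0.5 0.2 0.7] T [-0.05  0.24  0.07] open 0.0114 t 12.325
xyaw deg 85.02 tool y [-0.003 -0.001 -1.   ] z [-0.996  0.087  0.003]
turn [-0.11 77.62 -0.16] shift mm [1.  3.4 0.1]
screw_grip [(array([ 0.481, -0.057,  0.144]), 0.39)]
frame_lip [(array([ 0.47 , -0.182,  0.113]), 0.67)]
```

Tz is 0.07 N m, which matches the stated screw friction, and about 78° remains.

apply_moves --steps '[[[0, 10, 0], [0, 0.1, 0], -1], [[0, 10, 0], [0, 0.1, 0], -1], [[0, 10, 0], [0, 0.1, 0], -1], [[0, 10, 0], [0, 0.1, 0], -1], [[0, 10, 0], [0, 0.1, 0], -1], [[0, 10, 0], [0, 0.1, 0], -1], [[0, 8, 0], [0, 0.1, 0], -1]]'

```text
time_s: 13.35
eef_pos: [0.4787, -0.0554, 0.152]
ee_rot: [-0.699, 0.7, 0.103, -0.107]
wrist_force: [-2.1, -0.2, 1.6]
opening: 0.0114
```

```bash
python3 - <<'E'
from h import *
go([.4797,-.0534,.149],np.radians(7.4))
E
```

```text
tcp [ 0.4787 -0.0554  0.152 ] q [-0.256  0.319  1.874 -0.004  0.953 -0.553] F [-2.1 -0.2  1.6] T [0.13 0.24 0.07] open 0.0114 t 13.35
xyaw deg 17.15 tool y [-0.005 -0.002 -1.   ] z [-0.295  0.956 -0.001]
turn [ 0.06  9.75 -0.33] shift mm [1.5 3.  1.6]
```

apply_moves --steps '[[[0, 4, 0], [0, 0, 0], -1]]'

```text
time_s: 13.48
eef_pos: [0.4786, -0.0554, 0.1521]
ee_rot: [-0.702, 0.703, 0.079, -0.083]
wrist_force: [-0.7, 0.8, -0.2]
opening: 0.0109
```

```bash
python3 - <<'E'
from h import *
go([.4797,-.0534,.149],np.radians(7.4))
E
```

```text
tcp [ 0.4786 -0.0554  0.1521] q [-0.256  0.319  1.874 -0.004  0.953 -0.484] F [-0.7  0.8 -0.2] T [0.07 0.15 0.06] open 0.0109 t 13.475
xyaw deg 13.22 tool y [-0.006 -0.002 -1.   ] z [-0.229  0.973 -0.001]
turn [ 0.07  5.82 -0.33] shift mm [1.5 3.1 1.7]
```

apply_moves --steps '[[[0, 4, 0], [0, 0, 0.5], -1]]'

```text
time_s: 13.6
eef_pos: [0.4785, -0.0553, 0.1521]
ee_rot: [-0.704, 0.706, 0.056, -0.06]
wrist_force: [-0.9, -2.8, -0.4]
opening: 0.0112
```

```bash
python3 - <<'E'
from h import *
go([.4797,-.0534,.149],np.radians(7.4))
E
```

```text
tcp [ 0.4785 -0.0553  0.1521] q [-0.255  0.319  1.874 -0.005  0.953 -0.416] F [-0.9 -2.8 -0.4] T [-0.29  0.2   0.08] open 0.0112 t 13.6
xyaw deg 9.35 tool y [-0.006 -0.003 -1.   ] z [-0.162  0.987 -0.002]
turn [ 0.12  1.95 -0.34] shift mm [1.5 3.1 1.6]
```

apply_moves --steps '[[[0, 3, 0], [0, 0, 0.5], -1]]'

```text
time_s: 13.72
eef_pos: [0.4785, -0.0552, 0.1521]
ee_rot: [-0.705, 0.707, 0.038, -0.042]
wrist_force: [-0.9, -1.8, 0.5]
opening: 0.0115
```

```bash
python3 - <<'E'
from h import *
go([.4797,-.0534,.149],np.radians(7.4))
E
```

```text
tcp [ 0.4785 -0.0552  0.1521] q [-0.255  0.319  1.874 -0.006  0.953 -0.365] F [-0.9 -1.8  0.5] T [-0.07  0.14  0.47] open 0.0115 t 13.725
xyaw deg 6.53 tool y [-0.006 -0.004 -1.   ] z [-0.114  0.994 -0.003]
turn [ 0.17 -0.87 -0.34] shift mm [1.4 3.1 1.7]
```

apply_moves --steps '[[[0, 3, 0], [0, 0, 0], -1]]'

```text
time_s: 13.85
eef_pos: [0.4784, -0.0553, 0.1521]
ee_rot: [-0.705, 0.708, 0.021, -0.025]
wrist_force: [-0.9, 1.8, 0.8]
opening: 0.0114
```

```bash
python3 - <<'E'
from h import *
go([.4797,-.0534,.149],np.radians(7.4))
E
```

```text
tcp [ 0.4784 -0.0553  0.1521] q [-0.255  0.319  1.874 -0.007  0.953 -0.317] F [-0.9  1.8  0.8] T [0.51 0.15 1.11] open 0.0114 t 13.85
xyaw deg 3.77 tool y [-0.006 -0.004 -1.   ] z [-0.066  0.998 -0.004]
turn [ 0.2  -3.63 -0.34] shift mm [1.4 3.1 1.8]
```

Seated: the torque climbs sharply (0.08, 0.47, then 1.11 N m) at a yaw of about 8°, which agrees with the fixture yaw. I back off a quarter turn.

apply_moves --steps '[[[0, -10, 0], [0, 0, 0], -1], [[0, -10, 0], [0, 0, 0], -1], [[0, -10, 0], [0, 0, 0], -1], [[0, -10, 0], [0, 0, 0], -1], [[0, -10, 0], [0, 0, 0], -1], [[0, -10, 0], [0, 0, 0], -1], [[0, -10, 0], [0, 0, 0], -1], [[0, -10, 0], [0, 0, 0], -1], [[0, -6, 0], [0, 0, 0], -1]]'

```text
time_s: 14.98
eef_pos: [0.4798, -0.0542, 0.1524]
ee_rot: [0.48, -0.479, -0.519, 0.521]
wrist_force: [-1.4, 1.4, 1.4]
opening: 0.0111
```

```bash
python3 - <<'E'
from h import *
go([.4797,-.0534,.149],np.radians(98))
E
```

```text
tcp [ 0.4798 -0.0542  0.1524] q [-0.254  0.319  1.873 -0.002  0.952 -1.906] F [-1.4  1.4  1.4] T [ 0.12  0.17 -0.11] open 0.0111 t 14.975
xyaw deg 94.7 tool y [-0.003 -0.001 -1.   ] z [-0.997 -0.082  0.003]
turn [-0.19 -3.3  -0.05] shift mm [0.8 3.4 0. ]
```

apply_moves --steps '[[[0, -3.3, 0], [0, 0.2, 0], -1], [[0, 0, 0], [0, 0, 0], -1], [[0, 0, 0], [0, 0, 0], -1]]'

```text
time_s: 15.35
eef_pos: [0.4798, -0.0541, 0.1524]
ee_rot: [0.462, -0.461, -0.535, 0.537]
wrist_force: [-0.2, 1.6, 1.3]
opening: 0.0116
```

```bash
python3 - <<'E'
from h import *; from v import V; import cv2
go([.4797,-.0534,.149],np.radians(98))
a=bot.get_image("scene");w=bot.get_image("wrist");bot.get_image("top")
cv2.imwrite("pics/i.png",np.hstack([cv2.resize(a[100:300,140:390],(400,320)),cv2.resize(w,(400,320))]))
P=pts([*V[:3],0])
for l in ("screw_grip","frame_lip","meter","spanner","parts_bin"):
  for c in("scene","wrist","top"):print(l,c,[(np.round(d["centre"],3),round(d["confidence"],2)) for d in bot.landmark_of(c,l)[:1]])
E
```

```text
tcp [ 0.4798 -0.0541  0.1524] q [-0.254  0.319  1.873 -0.002  0.952 -1.974] F [-0.2  1.6  1.3] T [ 0.06  0.2  -0.05] open 0.0116 t 15.35
xyaw deg 98.58 tool y [-0.003 -0.001 -1.   ] z [-0.989 -0.149  0.003]
turn [-0.19  0.58 -0.03] shift mm [ 0.7  3.4 -0. ]
screw_grip scene [(array([ 0.482, -0.054,  0.14 ]), 0.66)]
screw_grip wrist [(array([ 0.482, -0.056,  0.143]), 0.9)]
screw_grip top []
frame_lip scene [(array([ 0.472, -0.178,  0.114]), 0.65)]
frame_lip wrist [(array([ 0.464, -0.178,  0.108]), 0.91)]
frame_lip top []
meter scene [(array([ 0.566,  0.103, -0.001]), 0.79)]
meter wrist [(array([0.568, 0.107, 0.004]), 0.59)]
meter top [(array([ 0.567,  0.108, -0.003]), 0.64)]
spanner scene [(array([ 0.415,  0.092, -0.002]), 0.77)]
spanner wrist []
spanner top [(array([ 0.417,  0.088, -0.001]), 0.93)]
parts_bin scene [(array([ 0.652, -0.37 ,  0.002]), 0.95)]
parts_bin wrist []
parts_bin top [(array([ 0.654, -0.366, -0.004]), 0.85)]
```

View pics/i.png

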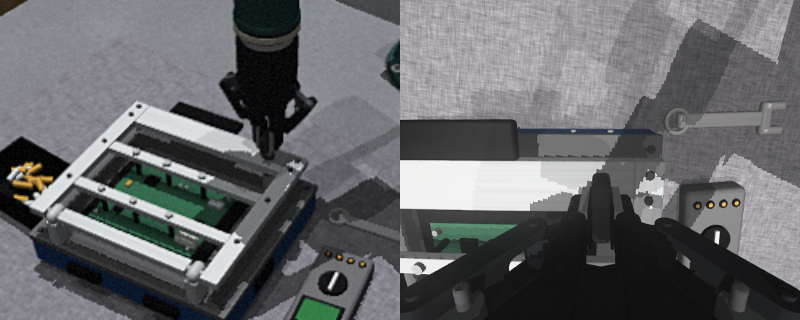

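The frame is down, the blade is gripped front to back, and the bystanders haven't moved. I firm up the grip for the lock nut and check once more.

apply_moves --steps '[[[0, 0.5, 0], [0, 0, 0], -1], [[0, 0, 0], [0, 0, 0], -1], [[0, 0, 0], [0, 0, 0], -1]]' --squeeze 70

```text
time_s: 16.62
eef_pos: [0.4798, -0.0541, 0.1525]
ee_rot: [0.464, -0.463, -0.533, 0.535]
wrist_force: [-1.3, 0.0, 0.6]
opening: 0.0102
```

```bash
python3 - <<'E'
from h import *
go([.4797,-.0534,.149],np.radians(98))
s=bot.read_state()
if abs(s['wrist_force'][2])<6 and s['opening']>.009: bot.hand_in();print("handed in")
E
```

```text
tcp [ 0.4798 -0.0541  0.1525] q [-0.254  0.319  1.873 -0.002  0.952 -1.964] F [-1.3  0.   0.6] T [0.03 0.24 0.01] open 0.0102 t 16.625
xyaw deg 98.02 tool y [-0.003 -0.001 -1.   ] z [-0.99  -0.139  0.003]
turn [-0.19  0.02 -0.03] shift mm [ 0.7  3.5 -0. ]
the job is handed in; nothing more can be done
handed in
```

I swung the pressure frame fully down onto its stop and turned the thumb blade clockwise until the screw seated. I then backed it off about a quarter turn and handed in at 16.6 s, still holding the blade with a 70 N grip.

- **Frame:** The lip reads 0.108–0.114 m above the bench (0.112 expected), before and after the screw work.
- **Seating:** Turning torque rose from about 0.07 to 1.1 N m near 8° tool yaw. That matches the fixture's own 7.4° yaw, so the screw was on its post.
- **Back-off:** The final tool yaw is 98.0°, about 90° out from the seat. The blade lies front to back. My estimate of where the seat begins is good to about half a degree.
- **Grip and surroundings:** The remaining wrist force is about 1.5 N. The meter, spanner and bin read within a few mm of where they started.

- **High push:** On the last push the fingertips briefly pressed the lip with about 80 N at the stop, far more than the 2 to 8 N needed. That is under the 120 N wrist limit, and I backed off at once.
- **Grip height:** The tool sits about 3 mm higher on the blade than planned.
- **Gripper opening:** It reads 10–11.6 mm on the 12 mm blade.
- **Not detected:** The top camera could not see the lip or the blade at the end, so those checks rest on the scene and wrist views.

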